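# Find the grinding jar that still rattles and hold it over the sieve

## Task

Turn the roller mill's timer back to its zero stop so that the rollers cannot start, then find out which of the three closed steel grinding jars lying on the rollers still has its ball running loose: lift a jar well clear, shake it lengthwise a few times so that a loose ball would run right to both ends, and lay it back on the rollers if it stays quiet. Finish while holding the one that rattles, level and still, centred about a hand's breadth above the rim of the round sieve, ready to be opened there; do not put it down, and leave the small glassware standing where it is.

Things in the scene. Friction and masses are not known exactly. Their poses are not given: they have to be found in the camera images.
- jar_mill: White bench roller mill, 178 mm deep, 326 mm wide, fixed. Origin on the worktop below the middle jar; y runs along the rollers (leftward), x across them away from the robot. Two fixed rubber rollers, 32 mm thick, 298 mm long, axes at x = +-22 mm, 78 mm high (tops 94 mm), between end plates 98 mm high. In front (x -120 to -54 mm) the control apron, top at 92 mm, with knob and mains rocker.
- timer_knob (a joint): Timer knob on the apron, vertical axis, rad: 0 at its zero stop, growing clockwise seen from above. Starts between 0.7 and 1.3; turn it back counter-clockwise until it meets the stop. It stays where it is left and turns with about 0.05 N m.
- knob_grip (a point): On the knob's axis, 116 mm above the worktop, in the middle of its upright black grip bar: 36 mm long, 13 mm wide, 27 mm tall (foot at 99 mm, top at 126 mm). Turns with the knob: x along the bar, y across it, z up. At zero the bar lies along the mill's x axis, white mark towards the robot.
- bay_left (a point): Centre of the left jar at the start (within 4 mm along the rollers), 113 mm above the worktop; axes as the mill's, y along the jar. The three jars are alike: steel cylinders 50 mm in diameter, 84 mm long, knurled cap on the left end, lying in the groove on the rollers, tops 138 mm above the worktop. Grip across the diameter from above.
- bay_middle (a point): The same for the middle jar, 102 mm to the right of bay_left along the rollers. In one jar, which may lie in any bay, a heavy ball (28 mm, 0.17 kg) runs free over 44 mm from end to end: shaken or rocked (25 degrees is plenty) lengthwise it knocks on the ends and its weight shifts to the lower end. A quiet jar may be laid back in any free place in the groove, along it.
- bay_right (a point): The same for the right jar, 102 mm to the right of bay_middle. In the two quiet jars the ball is caked fast: nothing in them moves, but they may be heavier at one end. All jars weigh 0.5 to 0.67 kg with their contents; weight does not tell which one rattles.
- sieve_mouth (a point): Centre of the mouth of the round steel test sieve to the right of the mill, at rim height: 105 mm across, rim 65 mm above the worktop, fixed. The rattling jar is held over it, long axis level (any heading), its centre within 30 mm of the sieve's axis, its underside 35 to 170 mm above the rim (80 mm is meant).
- sieve: The same sieve; origin at the centre of its underside on the worktop.
- petri_dish: Small glass dish, 58 mm across, 14 mm high, on the worktop left of the sieve; origin at the centre of its underside. Leave it alone.
- beaker_50: Small glass beaker, 47 mm across, 56 mm high, right of the sieve; origin at the centre of its underside. Leave it alone.
- weighing_bottle: Small glass weighing bottle with a knobbed lid, 32 mm across, 56 mm high, left of the mill; origin at the centre of its underside. Leave it alone.

How it is judged (in metres and radians):
On the way, in this order (a step that is already met when the one before it is completed fails the run):
1. the timer is back at its zero stop, with all jars still lying on the rollers (value of joint timer_knob below 0.08 rad and height (world z) of each of rattling_jar, quiet_jar_1, quiet_jar_2 below 0.12 m), for 0.1 s.
2. the rattling jar is lifted clear and shaken: its loose ball has run to the cap end (height (world z) of rattling_jar above 0.155 m and contact force between rattling_jar and the fingers above 2 N and y of ball_c0 in the frame of rattling_jar above 0.015 m).
3. and back to the other end (height (world z) of rattling_jar above 0.155 m and contact force between rattling_jar and the fingers above 2 N and y of ball_c0 in the frame of rattling_jar below -0.015 m).
At the end, for the whole second after the job is handed in: the timer is at zero (within 0.08 rad); the rattling jar is held by the fingers, level within 12 degrees and still, its centre within 30 mm of the sieve's axis and 125 to 260 mm above the worktop, not touching the sieve; the two quiet jars lie at rest between the rollers and are let go (value of joint timer_knob below 0.08 rad and horizontal distance between rattling_jar and sieve_mouth below 0.03 m and height (world z) of rattling_jar between 0.125 and 0.26 m and angle between rattling_jar's own y axis and vertical between 1.36 and 1.78 rad and linear speed of each of rattling_jar, quiet_jar_1, quiet_jar_2 below 0.03 m/s and angular speed of rattling_jar below 0.3 rad/s and contact force between rattling_jar and the fingers above 2 N and contact force between rattling_jar and sieve below 0.1 N and z of quiet_jar_1 in the frame of jar_mill between 0.1066 and 0.1186 m and x of quiet_jar_1 in the frame of jar_mill between -0.008 and 0.008 m and y of quiet_jar_1 in the frame of jar_mill between -0.125 and 0.125 m and contact force between each of quiet_jar_1, quiet_jar_2 and the fingers below 0.2 N and z of quiet_jar_2 in the frame of jar_mill between 0.1066 and 0.1186 m and x of quiet_jar_2 in the frame of jar_mill between -0.008 and 0.008 m and y of quiet_jar_2 in the frame of jar_mill between -0.125 and 0.125 m); the arm keeps its last pose, push and grip.
It fails at once if a bystander (dish, small beaker or weighing bottle) is moved by more than 30 mm (distance of any of petri_dish, beaker_50, weighing_bottle from where it was at the start of the episode above 0.03 m).
It fails at once if a jar falls off the rollers (height (world z) of any of rattling_jar, quiet_jar_1, quiet_jar_2 below 0.09 m).
It also fails if it takes over 72 s, if anything falls off the work surface, if the arm or the gripper's body presses on something with over 40 N, if the wrist force passes 120 N, or if a joint passes its speed limit or range.

## Robot

A 6-joint arm with a two-finger parallel gripper is mounted at the origin on a cart in front of the work surface, level with it; the furniture and walls round the work are solid. World frame = base frame: x ahead of the robot, y to its left, z up, the work surface at z = 0. Lengths are in m, angles in degrees, forces in N, time in s.
With the tool pointing down it reaches from about 0.4 to 0.825 m from the base axis. Payload 7 kg.
Tool frame: the origin (TCP) lies on the centre line of the jaws, within the pads' length; the fingertips stand 19 mm ahead of it and the grasp point (between the pads) is the TCP; z points along the fingers, y is the line along which they close (so a half turn about z gives the same grasp; the last joint's range is limited). The gripper opens to 88 mm and grips with 3 to 60 N. Pads are 19 mm wide; open, the fingers measure 130 mm over their backs; the gripper's body (78 mm by 193 mm) begins 47 mm behind the grasp point.
Start: joints at [90.82, 20.546, 0.682, 0, -70.136, -16.507], TCP at [0.183, 0.65, 0.246] pointing down, gripper open.
Joint ranges: [-176.03, 176.03], [-82.01, 121.73], [-58.28, 71.71], [-173.87, 95.51], [-174.79, -0.11], [-173.66, 173.66]. Speed limits (degrees/s): [136.94, 136.94, 172.46, 180, 180, 180].

## Interface

Orientations are given as [roll, pitch, yaw] about the fixed x, y, z axes, in that order (R = Rz(yaw) Ry(pitch) Rx(roll)).
In Python, from plant import get_state, capture, close_job gives the robot as it stands.
- The arm moves only by the tool apply_moves, never from a script. Its argument "targets" is a list of rows, each a list of 7 numbers: the opening, from 0 (shut) to 1 (fully open), then the shift along the tool's x, y, z normalised to -1 to 1, where 1 is 1000 mm, then the turn, a rotation vector about the tool's x, y, z normalised to -1 to 1, where 1 is 90 degrees. In form: [[claw, tx, ty, tz, ax, ay, az], ...]. A call has 1 to 20 rows; each row shifts and turns the commanded pose from where the row before left it, along the tool's axes as they then stand; what a row does not reach is not made up. A row lasts 1/12 s, in which the tool goes at most 41.7 mm and 7.16 degrees, less where a joint would pass 70% of its speed; a pose out of reach is approached as far as the arm can. A call with a number of a shift or a turn outside -1 to 1 is refused whole. A call with a gripper value outside its range is refused whole. The fingers move at their own pace and stop on an object; "newtons" is the grip in N (left out, the last holds). Time passes only in rows, so rows that do not move let the fingers close. It gives the time, the measured TCP pose, the force, the opening and the grip force at its end, in the units of the state.
- get_state(): the state, without advancing time (a new reading comes with each control period).
- capture(name): name is "scene" or "side" or "wrist"; returns a dict with "frame" (400x640x3 uint8, red, green, blue), "range_z" (400x640 float32, m along the optical axis (not along the pixel's ray), 0 where there is no reading), "camera_matrix" (3x3 intrinsics, pixels), "k1" (the pictures are not rectified: a ray, as slopes to the right and down, at radius r is drawn at 1 + k1 r^2 times it, then the intrinsics apply), "T" (4x4, takes a point from camera to world coordinates). Camera axes: x right, y down, z forward; pixel columns grow to the right and rows downward; lengths in m; the calibration is good to about 2 mm. A picture is of the moment at which its call begins.
- close_job(): hands the job in; it is judged then, once.
The state is a dict: "time_s": time; "joints": joint angles; "qd": joint speeds; "joint_torque": joint torques, N m; "tcp_pos": TCP position; "eef_rot": TCP orientation; "contact_force": force on the tool from outside, world axes, zero at the start; "moment": the same for the moment, N m; "gripper_width": finger opening in m; "gripper_force": force on a finger pad.
Only numpy, scipy, OpenCV 4.12 (cv2) and the standard library are available. Lean on these libraries where they do the work, as an engineer would, in place of code of your own. Each camera call takes 0.05 s, during which the arm holds its last target. There are 200 camera calls.

## Working session

There is one attempt and no reset: what is moved stays moved. The work goes in short steps, Python scripts to look and compute and a tool call to move; the robot and the scene stay as the last step left them, time stands still between calls to the robot, and variables do not carry over. Pictures are saved under pics/ and viewed, at most 10 in all, crops included, and the job is handed in when it is done.

Besides the shell and the picture viewer there is one more tool, called after "Request:" as name([rows], argument=value, ...), one row to a line, values as JSON. apply_moves: Moves the arm, as the interface text tells. Scaled input: -1 to 1 covers 1000 mm each way for a shift and 90 degrees each way for a turn. Its arguments: {"type":"object","properties":{"targets":{"type":"array","items":{"type":"array","items":{"type":"number"}}},"newtons":{"type":"number"}},"required":["targets"]}

```bash
mkdir -p pics
cat > h.py <<'E'
import numpy as np, cv2
from plant import get_state, capture
def pts(c):
    """world point for each pixel from depth"""
    K=c["camera_matrix"];T=np.array(c["T"]);z=c["range_z"]
    v,u=np.mgrid[:z.shape[0],:z.shape[1]]
    d=rays(c,np.stack([u.ravel(),v.ravel()],1).astype(float)).reshape(*z.shape,3)
    return (d*z[...,None])@T[:3,:3].T+T[:3,3]
def rays(c,uv):
    K=np.array(c["camera_matrix"]);k=c["k1"]
    p=(np.asarray(uv,float)-[K[0,2],K[1,2]])/[K[0,0],K[1,1]]
    q=p.copy()
    for _ in range(15): q=p/(1+k*(q**2).sum(1,keepdims=True))
    return np.hstack([q,np.ones((len(q),1))])
def plane(c,uv,h):
    T=np.array(c["T"]);d=rays(c,np.atleast_2d(uv))@T[:3,:3].T;o=T[:3,3]
    return o+d*((h-o[2])/d[:,2:])
def save(c,n): cv2.imwrite("pics/"+n+".png",cv2.cvtColor(c["frame"],cv2.COLOR_RGB2BGR))
E
python3 - <<'E'
from h import *
for n in("scene","side","wrist"):
    c=capture(n);save(c,n);print(n,np.round(c["T"],3).tolist(),np.round(c["camera_matrix"],1).tolist(),c["k1"])
print(get_state())
E
```

```text
scene [[0.314, -0.528, 0.789, -0.843], [-0.95, -0.179, 0.257, -0.288], [0.006, -0.83, -0.557, 1.027], [0.0, 0.0, 0.0, 1.0]] [[460.5, 0.0, 325.6], [0.0, 460.5, 193.1], [0.0, 0.0, 1.0]] -0.1052010872826304
side [[-1.0, -0.006, 0.012, 0.473], [-0.013, 0.53, -0.848, 1.264], [-0.002, -0.848, -0.53, 0.805], [0.0, 0.0, 0.0, 1.0]] [[425.6, 0.0, 313.6], [0.0, 425.6, 203.9], [0.0, 0.0, 1.0]] -0.04544798203173733
wrist [[-0.271, -0.917, -0.293, 0.262], [-0.963, 0.258, 0.082, 0.627], [0.001, 0.304, -0.953, 0.385], [0.0, 0.0, 0.0, 1.0]] [[298.7, 0.0, 318.8], [0.0, 298.7, 197.6], [0.0, 0.0, 1.0]] 0.003635877056390647
{'time_s': 0.15, 'joints': array([ 9.08203945e+01,  2.05826501e+01,  6.45812591e-01, -1.19586598e-02,
       -7.01351500e+01, -1.65085242e+01]), 'qd': array([-0.04393405, -0.0508676 ,  0.0823092 ,  0.18500441,  0.01599708,
        0.04943426]), 'joint_torque': array([-1.00844751e-03, -5.83276784e+01,  2.93293995e+01,  7.00115740e+00,
        8.81899585e-03, -1.17491418e-04]), 'tcp_pos': array([0.18244822, 0.64952757, 0.24483895]), 'eef_rot': array([ 1.79927785e+02, -9.67740187e-03, -1.56921943e+01]), 'contact_force': array([0.44257482, 0.1500948 , 0.01370882]), 'moment': array([0.03524385, 0.02513585, 0.03895687]), 'gripper_force': 0.0, 'gripper_width': 0.08738550939613574}
```

View pics/scene.png

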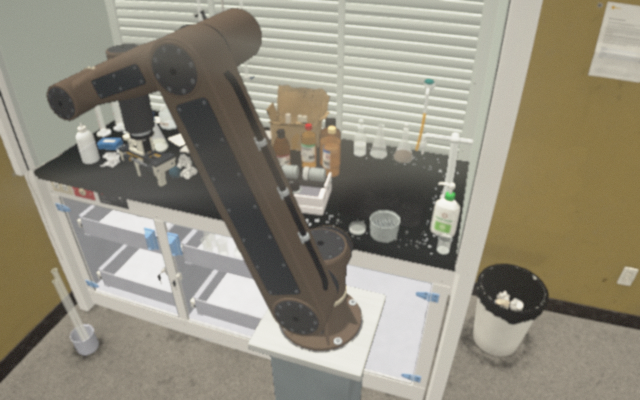

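View pics/side.png

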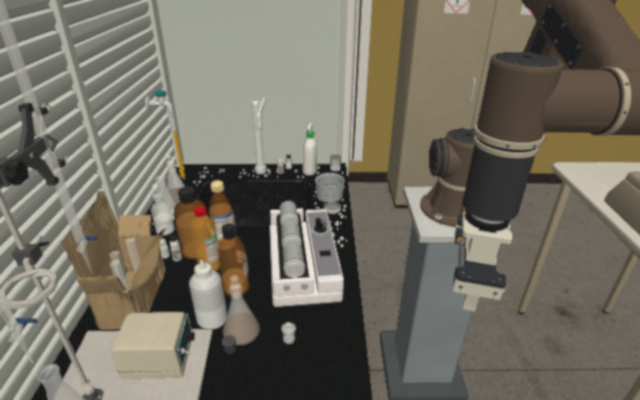

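The side view shows the white mill (x 270–340, y 207–305), three jars lying along it (column 290), knob near (320,225), sieve (329,190), weighing bottle (289,332), and tall bottles beside the mill at columns 190–245. Now measuring from depth.

Run:
```python
from h import *
c=capture("side");P=pts(c);f=c["frame"].astype(int)
for uv in [(275,213),(332,210),(342,298),(272,305),(288,207),(291,237),(294,268),(320,225),(329,178),(318,180),(345,180),(329,200),(289,326),(289,340),(235,235),(222,212),(203,215),(206,270),(232,280),(335,158)]:
    print(uv,np.round(P[uv[1],uv[0]],3),f[uv[1],uv[0]])
b=P[195:340,150:360].reshape(-1,3)
ws=(f.min(2)>170);m=np.zeros_like(ws);m[200:310,262:348]=1
for lo,hi in[(.085,.102),(.125,.145)]:
    s=m.astype(bool)&(P[...,2]>lo)&(P[...,2]<hi);q=P[s]
    r=cv2.minAreaRect(q[:,:2].astype(np.float32));print(lo,r,len(q))
g=cv2.resize(cv2.cvtColor(c["frame"],cv2.COLOR_RGB2BGR)[140:350,170:370],None,fx=2.8,fy=2.8,interpolation=cv2.INTER_CUBIC);cv2.imwrite("pics/sidecrop.png",g)
# tall obstacles map
q=P[(P[...,2]>.14)&(P[...,2]<.4)&(P[...,0]>.3)&(P[...,0]<1)&(abs(P[...,1])<.6)]
H=np.zeros((24,14))
for x,y,z in q: 
    i=int((.6-y)/.05);j=int((x-.3)/.05);H[i,j]=max(H[i,j],z)
print("cols x .3..1");
for i in range(24):print(round(.6-.05*i,2),(H[i]*1000).astype(int))
```

```text
(275, 213) [0.608 0.174 0.09 ] [210 201 193]
(332, 210) [0.428 0.034 0.011] [157 154 146]
(342, 298) [0.411 0.445 0.   ] [112 107 102]
(272, 305) [0.593 0.475 0.003] [51 48 45]
(288, 207) [0.564 0.213 0.136] [159 162 153]
(291, 237) [0.546 0.367 0.141] [183 182 173]
(294, 268) [0.534 0.463 0.118] [161 158 151]
(320, 225) [0.47  0.275 0.116] [28 29 30]
(329, 178) [ 0.436 -0.133  0.045] [134 136 129]
(318, 180) [ 0.477 -0.112  0.048] [113 115 109]
(345, 180) [ 0.371 -0.2    0.   ] [50 53 51]
(329, 200) [ 0.437 -0.04   0.007] [136 137 131]
(289, 326) [0.541 0.586 0.048] [171 169 161]
(289, 340) [0.541 0.598 0.015] [167 166 157]
(235, 235) [0.682 0.411 0.179] [50 40 35]
(222, 212) [0.752 0.242 0.136] [139  95  50]
(203, 215) [0.779 0.333 0.186] [138  51  26]
(206, 270) [0.727 0.535 0.171] [222 218 205]
(232, 280) [0.662 0.57  0.173] [179 148 112]
(335, 158) [ 0.408 -0.32   0.037] [117 117 110]
0.085 ((0.5173995494842529, 0.3223176598548889), (0.1737593412399292, 0.33355385065078735), 6.974963665008545) 2552
0.125 ((0.5147057175636292, 0.3202616572380066), (0.11801706999540329, 0.29401630
[... 746 characters left out ...]
0   0   0   0   0   0   0   0   0   0   0   0 149]
-0.0 [  0   0   0   0   0   0   0   0   0   0   0   0   0 176]
-0.05 [  0   0   0   0   0   0   0   0   0   0   0   0   0 177]
-0.1 [  0   0   0   0   0   0   0 270   0   0   0   0   0 380]
-0.15 [  0   0   0   0   0   0   0 290   0   0   0   0   0   0]
-0.2 [  0   0   0   0 197   0   0 292 287   0   0   0   0   0]
-0.25 [  0   0   0 167 206   0   0 294 296   0   0   0   0   0]
-0.3 [399 377 399 399 399 399 399 397 399 399 398 398 399 399]
-0.35 [399 399 399 399 399 398 398 399 398 399 399 399 399 396]
-0.4 [0 0 0 0 0 0 0 0 0 0 0 0 0 0]
-0.45 [0 0 0 0 0 0 0 0 0 0 0 0 0 0]
-0.5 [0 0 0 0 0 0 0 0 0 0 0 0 0 0]
-0.55 [0 0 0 0 0 0 0 0 0 0 0 0 0 0]
```

View pics/sidecrop.png

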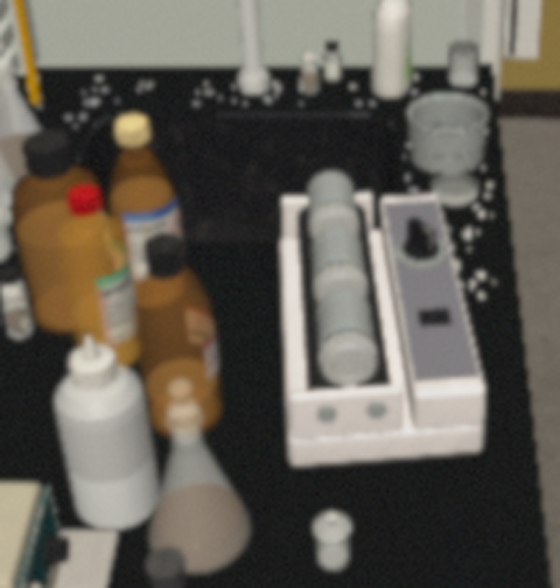

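```bash
cat >> h.py <<'E'
from scipy.spatial.transform import Rotation as Ro
from scipy.linalg import logm,expm
def pose(p,rpy):
    T=np.eye(4);T[:3,:3]=Ro.from_euler("xyz",rpy,degrees=True).as_matrix();T[:3,3]=p;return T
def plan(p,rpy,n,frm=None):
    """one row, to be repeated n times (screw motion)"""
    s=get_state();A=pose(*(frm or (s["tcp_pos"],s["eef_rot"])))
    D=expm(np.real(logm(np.linalg.inv(A)@pose(p,rpy)))/n)
    rv=Ro.from_matrix(D[:3,:3]).as_rotvec(degrees=True)
    print(n,"x",np.round(np.r_[D[:3,3],rv/90],4).tolist(),"mm",np.linalg.norm(D[:3,3])*1e3,"deg",np.linalg.norm(rv))
E
python3 -c "
from h import *
plan((.50,.30,.33),(180,0,-83),14)"
```

```text
14 x [0.0357, 0.0005, -0.0061, 0.0, -0.0, 0.0534] mm 36.25815203472858 deg 4.8079425179436885
```

Request:
apply_moves([
  [0.5, 0.0357, 0.0005, -0.0061, 0, 0, 0.0534],
  [0.5, 0.0357, 0.0005, -0.0061, 0, 0, 0.0534],
  [0.5, 0.0357, 0.0005, -0.0061, 0, 0, 0.0534],
  [0.5, 0.0357, 0.0005, -0.0061, 0, 0, 0.0534],
  [0.5, 0.0357, 0.0005, -0.0061, 0, 0, 0.0534],
  [0.5, 0.0357, 0.0005, -0.0061, 0, 0, 0.0534],
  [0.5, 0.0357, 0.0005, -0.0061, 0, 0, 0.0534],
  [0.5, 0.0357, 0.0005, -0.0061, 0, 0, 0.0534],
  [0.5, 0.0357, 0.0005, -0.0061, 0, 0, 0.0534],
  [0.5, 0.0357, 0.0005, -0.0061, 0, 0, 0.0534],
  [0.5, 0.0357, 0.0005, -0.0061, 0, 0, 0.0534],
  [0.5, 0.0357, 0.0005, -0.0061, 0, 0, 0.0534],
  [0.5, 0.0357, 0.0005, -0.0061, 0, 0, 0.0534],
  [0.5, 0.0357, 0.0005, -0.0061, 0, 0, 0.0534],
  [0.5, 0, 0, 0, 0, 0, 0],
  [0.5, 0, 0, 0, 0, 0, 0],
  [0.5, 0, 0, 0, 0, 0, 0],
])

```text
time_s: 1.62
tcp_pos: [0.4999, 0.3006, 0.331]
eef_rot: [-180.0, 0.0, -83.0]
contact_force: [0.1, 0.4, -0.3]
gripper_width: 0.044
gripper_force: 0.0
```

Run:
```python
from h import *
c=capture("wrist");save(c,"w1");np.savez("w1.npz",**{k:np.array(v) for k,v in c.items()})
s=get_state();print(s["tcp_pos"],s["eef_rot"],s["joints"])
P=pts(c);z=P[...,2]
print([(a,round(float(np.median(z[(z>a-.006)&(z<a+.006)])),4)) for a in(.0,.092,.138)])
```

```text
[0.49965242 0.30113412 0.33063481] [ 1.79974809e+02 -1.84023120e-03 -8.29300964e+01] [ 5.02607706e+01  9.47052811e+00 -3.29925142e+00 -1.63017966e-02
 -7.72498467e+01 -4.31872669e+01]
[(0.0, 0.0007), (0.092, 0.0926), (0.138, 0.1366)]
```

View pics/w1.png

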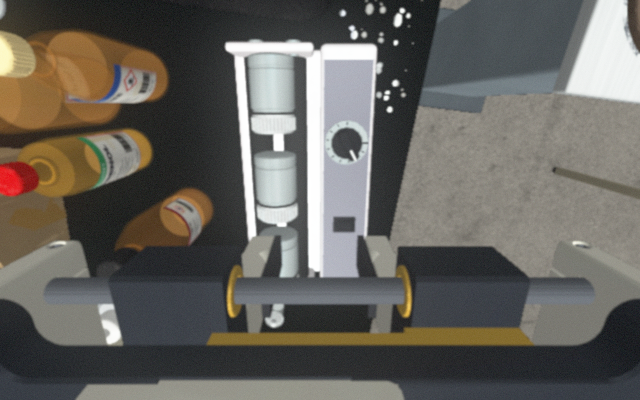

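The wrist view shows knob at (348,143) with white mark towards lower right (355,158), right jar (271,85), middle jar (276,180), and the left jar partly behind the gripper.

Run:
```python
from h import *
c=dict(np.load("w1.npz"));c["k1"]=float(c["k1"]);P=pts(c);f=c["frame"].astype(int)
print("knob ax approx",plane(c,(348,143),.116))
# jar top ridge
m=np.zeros(P.shape[:2],bool);m[55:230,240:305]=1
s=m&(P[...,2]>.130)&(P[...,2]<.145);q=P[s]
A=np.polyfit(q[:,1],q[:,0],1);print("ridge x=",A,"yaw",np.degrees(np.arctan(-A[0])),len(q))
a=np.radians(7.1);ex=np.array([np.cos(a),np.sin(a)]);ey=np.array([-np.sin(a),np.cos(a)])
yy=q[:,:2]@ey;h,e=np.histogram(yy,bins=np.arange(yy.min(),yy.max()+.004,.004));print([(round(float(b),3),int(n)) for b,n in zip(e,h)])
# apron grey & knob
k=cv2.resize(cv2.cvtColor(c["frame"],cv2.COLOR_RGB2BGR)[110:180,310:390],None,fx=8,fy=8,interpolation=cv2.INTER_CUBIC);cv2.imwrite("pics/knob.png",k)
m=np.zeros(P.shape[:2],bool);m[120:168,325:372]=1
s=m&(P[...,2]>.108)&(P[...,2]<.135);print("knob high pts",s.sum(),cv2.minAreaRect(P[s][:,:2].astype(np.float32)),np.median(P[s],0))
v,u=np.nonzero(m&(f.max(2)<70));print("dark",len(u),u.mean(),v.mean(),cv2.minAreaRect(np.stack([u,v],1).astype(np.float32)))
v,u=np.nonzero((z:=P[...,2])*0+(f.min(2)>190)*m>0);print("white",len(u))
# side: sieve
d=capture("side");Q=pts(d)
m=np.zeros(Q.shape[:2],bool);m[168:206,310:350]=1
s=m&(Q[...,2]>.052)&(Q[...,2]<.075);print("sieve rim",s.sum(),cv2.minEnclosingCircle(Q[s][:,:2].astype(np.float32)),np.median(Q[s][:,2]))
```

```text
knob ax approx [[0.46963174 0.25967669 0.116     ]]
ridge x= [-0.11532122  0.58705296] yaw 6.578360264994002 4658
[(0.107, 141), (0.111, 148), (0.115, 147), (0.119, 153), (0.123, 143), (0.127, 138), (0.131, 141), (0.135, 136), (0.139, 139), (0.143, 132), (0.147, 130), (0.151, 135), (0.155, 133), (0.159, 120), (0.163, 119), (0.167, 116), (0.171, 106), (0.175, 128), (0.179, 125), (0.183, 88), (0.187, 0), (0.191, 0), (0.195, 0), (0.199, 0), (0.203, 0), (0.207, 7), (0.211, 122), (0.215, 111), (0.219, 114), (0.223, 99), (0.227, 111), (0.231, 101), (0.235, 114), (0.239, 102), (0.243, 102), (0.247, 98), (0.251, 103), (0.255, 100), (0.259, 101), (0.263, 84), (0.267, 86), (0.271, 94), (0.275, 94), (0.279, 94), (0.283, 89), (0.287, 85), (0.291, 29)]
knob high pts 356 ((0.4699142873287201, 0.26185494661331177), (0.012746691703796387, 0.03629247844219208), 34.744102478027344) [0.47089826 0.26078543 0.12598465]
dark 231 350.04761904761904 141.25974025974025 ((349.40753173828125, 142.49655151367188), (28.717924118041992, 21.021188735961914), 65.55604553222656)
white 623
sieve rim 201 ((0.4382779896259308, -0.0866100862622261), 0.05575744807720184) 0.060503692607532744
```

View pics/knob.png

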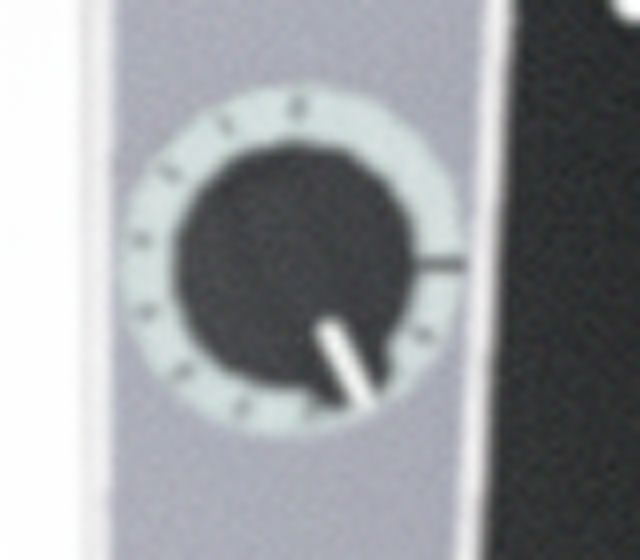

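```bash
python3 -c "
from h import *
a=((.47,.2615,.20),(180,0,-55.3));plan(*a,6)
plan((.47,.2615,.122),(180,0,-55.3),5,a)"
```

```text
6 x [0.0048, 0.0068, 0.0217, 0.0001, -0.0, -0.0511] mm 23.294025034666756 deg 4.6005093194478786
5 x [-0.0, -0.0, 0.0156, -0.0, -0.0, 0.0] mm 15.600000000000007 deg 1.608498850456708e-16
```

Request:
apply_moves([
  [0.5, 0.0048, 0.0068, 0.0217, 0, 0, -0.0511],
  [0.5, 0.0048, 0.0068, 0.0217, 0, 0, -0.0511],
  [0.5, 0.0048, 0.0068, 0.0217, 0, 0, -0.0511],
  [0.5, 0.0048, 0.0068, 0.0217, 0, 0, -0.0511],
  [0.5, 0.0048, 0.0068, 0.0217, 0, 0, -0.0511],
  [0.5, 0.0048, 0.0068, 0.0217, 0, 0, -0.0511],
  [0.5, 0, 0, 0.0156, 0, 0, 0],
  [0.5, 0, 0, 0.0156, 0, 0, 0],
  [0.5, 0, 0, 0.0156, 0, 0, 0],
  [0.5, 0, 0, 0.0156, 0, 0, 0],
  [0.5, 0, 0, 0.0156, 0, 0, 0],
  [0.5, 0, 0, 0, 0, 0, 0],
  [0.5, 0, 0, 0, 0, 0, 0],
])

```text
time_s: 2.8
tcp_pos: [0.47, 0.2613, 0.1219]
eef_rot: [179.9, -0.0, -55.3]
contact_force: [-0.1, 0.4, 0.1]
gripper_width: 0.0436
gripper_force: 0.0
```

Request:
apply_moves([
  [0, 0, 0, 0, 0, 0, 0],
  [0, 0, 0, 0, 0, 0, 0],
  [0, 0, 0, 0, 0, 0, 0],
  [0, 0, 0, 0, 0, 0, 0],
  [0, 0, 0, 0, 0, 0, 0],
  [0, 0, 0, 0, 0, 0, 0],
], newtons=15)

```text
time_s: 3.3
tcp_pos: [0.471, 0.2611, 0.1232]
eef_rot: [-179.9, 0.0, -55.4]
contact_force: [-0.1, 0.6, 1.7]
gripper_width: 0.013
gripper_force: 15.0
```

Request:
apply_moves([
  [0, 0, 0, 0, 0, 0, -0.055],
  [0, 0, 0, 0, 0, 0, -0.055],
  [0, 0, 0, 0, 0, 0, -0.055],
  [0, 0, 0, 0, 0, 0, -0.055],
  [0, 0, 0, 0, 0, 0, -0.055],
  [0, 0, 0, 0, 0, 0, -0.055],
  [0, 0, 0, 0, 0, 0, -0.055],
  [0, 0, 0, 0, 0, 0, -0.055],
  [0, 0, 0, 0, 0, 0, -0.055],
  [0, 0, 0, 0, 0, 0, -0.055],
  [0, 0, 0, 0, 0, 0, -0.055],
  [0, 0, 0, 0, 0, 0, -0.055],
  [0, 0, 0, 0, 0, 0, -0.03],
  [0, 0, 0, 0, 0, 0, 0],
  [0, 0, 0, 0, 0, 0, 0],
])

```text
time_s: 4.55
tcp_pos: [0.4714, 0.2621, 0.1233]
eef_rot: [-179.9, -0.1, 6.6]
contact_force: [1.9, 4.7, -1.3]
gripper_width: 0.0127
gripper_force: 15.0
```

```bash
python3 -c "
from h import *
s=get_state();print(s)"
```

```text
{'time_s': 4.55, 'joints': array([ 4.99002667e+01,  1.43458449e+01, -2.58699320e+01,  1.13145284e-03,
       -4.96199261e+01,  4.67417425e+01]), 'qd': array([-0.08899404,  0.01411689, -0.01250799, -0.02843641, -0.03891189,
       -0.74923405]), 'joint_torque': array([ -1.97745547, -44.44100261,  20.86261511,   5.63586295,
        -1.7667884 ,   0.20293429]), 'tcp_pos': array([0.47142171, 0.26205761, 0.12327247]), 'eef_rot': array([-1.79888038e+02, -1.20244963e-01,  6.64262352e+00]), 'contact_force': array([ 1.87087603,  4.70771892, -1.26932952]), 'moment': array([ 1.82107196, -0.62557777,  0.04106317]), 'gripper_force': 14.999044239521027, 'gripper_width': 0.012665569312151102}
```

Request:
apply_moves([
  [0, 0, 0, 0, 0, 0, -0.02],
  [0, 0, 0, 0, 0, 0, -0.02],
  [0, 0, 0, 0, 0, 0, 0],
])

```text
time_s: 4.8
tcp_pos: [0.4716, 0.2621, 0.1233]
eef_rot: [-179.9, -0.1, 10.3]
contact_force: [2.3, 5.4, -1.6]
gripper_width: 0.0132
gripper_force: 15.7
```

```bash
python3 -c "
from h import *
s=get_state();print(s['moment'],s['eef_rot'],s['contact_force'])"
```

```text
[ 1.74733063 -1.12429606 -0.34672893] [-1.79881902e+02 -1.44277803e-01  1.02862601e+01] [ 2.29395704  5.44907251 -1.5975604 ]
```

```bash
python3 -c "
from h import *
a=((.4715,.262,.223),(180,0,10.3));plan((.53,.47,.32),(180,0,-83.4),14,a)"
```

```text
14 x [-0.0052, -0.0165, -0.0069, 0.0, -0.0, 0.0744] mm 18.624616173546276 deg 6.692857142857143
```

Request:
apply_moves([
  [0.5, 0, 0, 0, 0, 0, 0.02],
  [0.5, 0, 0, 0, 0, 0, 0],
  [0.5, 0, 0, 0, 0, 0, 0],
  [0.5, 0, 0, 0, 0, 0, 0],
  [0.5, 0, 0, -0.02, 0, 0, 0],
  [0.5, 0, 0, -0.02, 0, 0, 0],
  [0.5, 0, 0, -0.02, 0, 0, 0],
  [0.5, 0, 0, -0.04, 0, 0, 0],
])

```text
time_s: 5.47
tcp_pos: [0.4687, 0.2592, 0.2203]
eef_rot: [179.8, 0.4, 8.5]
contact_force: [-0.4, 0.9, -1.5]
gripper_width: 0.0439
gripper_force: 0.0
```

Request:
apply_moves([
  [1, -0.005, -0.0165, -0.007, 0, 0, 0.073],
  [1, -0.005, -0.0165, -0.007, 0, 0, 0.073],
  [1, -0.005, -0.0165, -0.007, 0, 0, 0.073],
  [1, -0.005, -0.0165, -0.007, 0, 0, 0.073],
  [1, -0.005, -0.0165, -0.007, 0, 0, 0.073],
  [1, -0.005, -0.0165, -0.007, 0, 0, 0.073],
  [1, -0.005, -0.0165, -0.007, 0, 0, 0.073],
  [1, -0.005, -0.0165, -0.007, 0, 0, 0.073],
  [1, -0.005, -0.0165, -0.007, 0, 0, 0.073],
  [1, -0.005, -0.0165, -0.007, 0, 0, 0.073],
  [1, -0.005, -0.0165, -0.007, 0, 0, 0.073],
  [1, -0.005, -0.0165, -0.007, 0, 0, 0.073],
  [1, -0.005, -0.0165, -0.007, 0, 0, 0.073],
  [1, -0.005, -0.0165, -0.007, 0, 0, 0.073],
  [1, 0, 0, 0, 0, 0, 0],
  [1, 0, 0, 0, 0, 0, 0],
  [1, 0, 0, 0, 0, 0, 0],
])

```text
time_s: 6.88
tcp_pos: [0.5346, 0.4669, 0.32]
eef_rot: [179.9, -0.1, -83.4]
contact_force: [0.2, -0.1, -1.6]
gripper_width: 0.0877
gripper_force: 0.0
```

Run:
```python
from h import *
c=capture("wrist");save(c,"w2");s=get_state();print(s["tcp_pos"],s["eef_rot"])
P=pts(c)
m=np.zeros(P.shape[:2],bool);m[0:260,150:450]=1
s=m&(P[...,2]>.131)&(P[...,2]<.145)&(abs(P[...,0]-(.587-.1153*P[...,1]))<.024)&(P[...,1]>.1)&(P[...,1]<.48);q=P[s]
A=np.polyfit(q[:,1],q[:,0],1);a=-np.arctan(A[0]);print("ridge",A,np.degrees(a))
ey=np.array([-np.sin(a),np.cos(a)]);yy=q[:,:2]@ey
h,e=np.histogram(yy,bins=np.arange(.09,.42,.003));on=h>15
ed=np.flatnonzero(np.diff(on.astype(int)));print([(round(float(e[i+1]),3)) for i in ed])
s=(P[...,2]>.110)&(P[...,2]<.130)&(np.hypot(P[...,0]-.47,P[...,1]-.262)<.026);print("knob",s.sum(),cv2.minAreaRect(P[s][:,:2].astype(np.float32)))
b=P[(P[...,2]>.15)&(P[...,2]<.25)&(P[...,0]>.58)&(P[...,0]<.72)&(P[...,1]>.3)&(P[...,1]<.48)]
if len(b):print("bottle xmin",np.percentile(b[:,0],[0,2,10]),len(b), b[b[:,0].argmin()])
d=capture("side");Q=pts(d);b=Q[(Q[...,2]>.15)&(Q[...,2]<.22)&(Q[...,0]>.60)&(Q[...,0]<.72)&(Q[...,1]>.3)&(Q[...,1]<.48)]
print("side",np.percentile(b[:,0],[0,2,10]),np.percentile(b[:,1],[0,100]),len(b))
for zz in(.12,.14,.16,.18,.2):
  b=Q[(abs(Q[...,2]-zz)<.01)&(Q[...,0]>.60)&(Q[...,0]<.73)&(Q[...,1]>.3)&(Q[...,1]<.48)];print(zz,b[:,0].min() if len(b) else 0)
```

```text
[0.53448006 0.46689878 0.32028017] [ 1.79952310e+02 -3.75461744e-02 -8.33630192e+01]
ridge [-0.11626972  0.58750929] 6.631986119286078
[0.225, 0.3, 0.318, 0.402]
knob 0 ((0.0, 0.0), (0.0, 0.0), 0.0)
bottle xmin [0.66729024 0.66999199 0.67458431] 3822 [0.66729024 0.4129739  0.15149361]
side [0.66818447 0.67079169 0.67809085] [0.39592725 0.4418769 ] 468
0.12 0.6616824638101186
0.14 0.6625416585118675
0.16 0.6681844736518208
0.18 0.6781782262072307
0.2 0.68148088802313
```

View pics/w2.png

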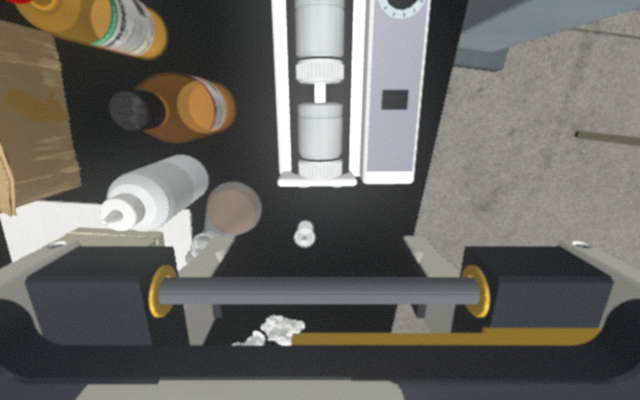

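Request:
apply_moves([
  [1, 0.021, 0.0007, 0.02, 0, 0, 0],
  [1, 0.021, 0.0007, 0.03, 0, 0, 0],
  [1, 0, 0, 0.04, 0, 0, 0],
  [1, 0, 0, 0.04, 0, 0, 0],
  [1, 0, 0, 0.03, 0, 0, 0],
  [1, 0, 0, 0.02, 0, 0, 0],
  [1, 0, 0, 0.02, 0, 0, 0],
  [1, 0, 0, 0, 0, 0, 0],
])

```text
time_s: 7.65
tcp_pos: [0.5361, 0.4233, 0.1163]
eef_rot: [179.7, -0.2, -83.4]
contact_force: [-0.9, -0.4, -0.5]
gripper_width: 0.0876
gripper_force: 0.0
```

Request:
apply_moves([
  [0, 0, 0, 0, 0, 0, 0],
  [0, 0, 0, 0, 0, 0, 0],
  [0, 0, 0, 0, 0, 0, 0],
  [0, 0, 0, 0, 0, 0, 0],
  [0, 0, 0, 0, 0, 0, 0],
  [0, 0, 0, 0, 0, 0, 0],
], newtons=45)

```text
time_s: 8.15
tcp_pos: [0.5386, 0.4258, 0.1217]
eef_rot: [-179.9, 0.1, -83.5]
contact_force: [0.0, 0.1, -0.1]
gripper_width: 0.0532
gripper_force: 0.0
```

Request:
apply_moves([
  [0, 0, 0, 0, 0, 0, 0],
  [0, 0, 0, 0, 0, 0, 0],
  [0, 0, 0, 0, 0, 0, 0],
  [0, 0, 0, 0, 0, 0, 0],
])

```text
time_s: 8.48
tcp_pos: [0.5382, 0.4257, 0.1214]
eef_rot: [-180.0, 0.0, -83.4]
contact_force: [-4.6, -0.5, 5.8]
gripper_width: 0.0499
gripper_force: 45.0
```

Request:
apply_moves([
  [0, 0, 0, -0.01, 0, 0, 0],
  [0, 0, 0, -0.02, 0, 0, 0],
  [0, 0, 0, -0.03, 0, 0, 0],
  [0, 0, 0, -0.03, 0, 0, 0],
  [0, 0, 0, -0.03, 0, 0, 0],
  [0, 0, 0, -0.03, 0, 0, 0],
  [0, 0, 0, 0, 0, 0, 0],
  [0, 0, 0, 0, 0, 0, 0],
  [0, 0, 0, 0, 0, 0, 0],
  [0, 0, 0, 0, 0, 0, 0],
])

```text
time_s: 9.32
tcp_pos: [0.5376, 0.4248, 0.2684]
eef_rot: [179.8, -0.1, -83.5]
contact_force: [-0.0, -0.4, -4.6]
gripper_width: 0.0495
gripper_force: 45.0
```

```bash
cat >> h.py <<'E'
def rd(n=5):
    """mean force, and moment in tool axes"""
    F=[];M=[]
    for _ in range(n):
        capture("wrist");s=get_state();R=Ro.from_euler("xyz",s["eef_rot"],degrees=True)
        F.append(s["contact_force"]);M.append(R.inv().apply(s["moment"]))
    print("t",s["time_s"],"F",np.mean(F,0).round(2),"Mtool",np.mean(M,0).round(3),"sd",np.std(M,0).round(3),"rot",s["eef_rot"].round(2),"tcp",s["tcp_pos"].round(4),"w",round(s["gripper_width"],4),round(s["gripper_force"],1))
E
python3 -c "
from h import *
rd()"
```

```text
t 9.5667 F [-0.02 -0.1  -4.42] Mtool [ 0.073 -0.113  0.011] sd [0.025 0.014 0.015] rot [ 1.7994e+02 -7.0000e-02 -8.3460e+01] tcp [0.5383 0.4254 0.2697] w 0.0492 45.0
```

Request:
apply_moves([
  [0, 0, 0, 0, 0, 0.077, 0],
  [0, 0, 0, 0, 0, 0.077, 0],
  [0, 0, 0, 0, 0, 0.077, 0],
  [0, 0, 0, 0, 0, 0.077, 0],
  [0, 0, 0, 0, 0, 0, 0],
  [0, 0, 0, 0, 0, 0, 0],
  [0, 0, 0, 0, 0, 0, 0],
  [0, 0, 0, 0, 0, 0, 0],
  [0, 0, 0, 0, 0, 0, 0],
  [0, 0, 0, 0, 0, 0, 0],
])

```text
time_s: 10.4
tcp_pos: [0.5389, 0.4249, 0.2723]
eef_rot: [-179.9, -27.6, -83.6]
contact_force: [-0.2, 0.5, -5.4]
gripper_width: 0.0497
gripper_force: 45.0
```

```bash
python3 -c "
from h import *
rd()"
```

```text
t 10.65 F [ 0.06 -0.02 -4.93] Mtool [ 0.051 -2.483  0.028] sd [0.012 0.031 0.023] rot [-179.98  -27.68  -83.49] tcp [0.5385 0.4253 0.2712] w 0.0498 45.0
```

Request:
apply_moves([
  [0, 0, 0, 0, 0, -0.077, 0],
  [0, 0, 0, 0, 0, -0.077, 0],
  [0, 0, 0, 0, 0, -0.077, 0],
  [0, 0, 0, 0, 0, -0.077, 0],
  [0, 0, 0, 0, 0, -0.077, 0],
  [0, 0, 0, 0, 0, -0.077, 0],
  [0, 0, 0, 0, 0, -0.077, 0],
  [0, 0, 0, 0, 0, -0.077, 0],
  [0, 0, 0, 0, 0, 0, 0],
  [0, 0, 0, 0, 0, 0, 0],
  [0, 0, 0, 0, 0, 0, 0],
  [0, 0, 0, 0, 0, 0, 0],
  [0, 0, 0, 0, 0, 0, 0],
  [0, 0, 0, 0, 0, 0, 0],
])

```text
time_s: 11.82
tcp_pos: [0.5378, 0.4265, 0.2703]
eef_rot: [180.0, 27.6, -83.3]
contact_force: [0.4, 0.4, -4.8]
gripper_width: 0.0491
gripper_force: 45.0
```

```bash
python3 -c "
from h import *
rd()"
```

```text
t 12.0667 F [-0.07  0.06 -4.66] Mtool [0.03  2.309 0.011] sd [0.014 0.013 0.017] rot [179.99  27.7  -83.42] tcp [0.5382 0.4259 0.2706] w 0.0495 45.0
```

Request:
apply_moves([
  [0, 0, 0, 0, 0, 0.077, 0],
  [0, 0, 0, 0, 0, 0.077, 0],
  [0, 0, 0, 0, 0, 0.077, 0],
  [0, 0, 0, 0, 0, 0.077, 0],
  [0, 0, 0, 0, 0, 0, 0],
  [0, 0, 0, 0, 0, 0, 0],
  [0, 0, 0, 0, 0, 0, 0],
  [0, 0, 0, 0, 0, 0, 0],
])

```text
time_s: 12.73
tcp_pos: [0.5386, 0.4252, 0.271]
eef_rot: [-180.0, 0.1, -83.5]
contact_force: [0.2, 0.7, -5.2]
gripper_width: 0.0495
gripper_force: 45.0
```

```bash
python3 -c "
from h import *
rd()"
```

```text
t 12.9833 F [ 0.17 -0.35 -4.96] Mtool [ 0.049 -0.087  0.005] sd [0.031 0.032 0.027] rot [-1.7997e+02  7.0000e-02 -8.3530e+01] tcp [0.5389 0.4248 0.2714] w 0.0499 45.0
```

Request:
apply_moves([
  [0, 0, 0, 0, 0, 0.077, 0],
  [0, 0, 0, 0, 0, 0.077, 0],
  [0, 0, 0, 0, 0, 0.077, 0],
  [0, 0, 0, 0, 0, 0.077, 0],
  [0, 0, 0, 0, 0, 0, 0],
  [0, 0, 0, 0, 0, 0, 0],
  [0, 0, 0, 0, 0, 0, 0],
  [0, 0, 0, 0, 0, 0, 0],
  [0, 0, 0, 0, 0, -0.077, 0],
  [0, 0, 0, 0, 0, -0.077, 0],
  [0, 0, 0, 0, 0, -0.077, 0],
  [0, 0, 0, 0, 0, -0.077, 0],
  [0, 0, 0, 0, 0, 0, 0],
  [0, 0, 0, 0, 0, 0, 0],
  [0, 0, 0, 0, 0, 0, 0],
  [0, 0, 0, 0, 0, 0, 0],
])

```text
time_s: 14.32
tcp_pos: [0.5384, 0.4253, 0.271]
eef_rot: [-180.0, -0.1, -83.5]
contact_force: [1.2, -0.4, -5.1]
gripper_width: 0.0497
gripper_force: 45.0
```

```bash
python3 -c "
from h import *
rd(8)"
```

```text
t 14.7167 F [-0.16  0.02 -5.16] Mtool [ 0.047 -0.12   0.003] sd [0.031 0.04  0.016] rot [ 1.7997e+02 -5.0000e-02 -8.3420e+01] tcp [0.5383 0.4259 0.2702] w 0.05 45.0
```

Request:
apply_moves([
  [0, 0, 0, 0, 0, 0.06, 0],
  [0, 0, 0, 0, 0, 0, 0],
  [0, 0, 0, 0, 0, 0, 0],
  [0, 0, 0, 0, 0, 0, 0],
  [0, 0, 0, 0, 0, 0, 0],
  [0, 0, 0, 0, 0, 0, 0],
  [0, 0, 0, 0, 0, 0, 0],
  [0, 0, 0, 0, 0, 0, 0],
])

```text
time_s: 15.38
tcp_pos: [0.5386, 0.4253, 0.2711]
eef_rot: [-180.0, -5.4, -83.5]
contact_force: [-0.2, -0.6, -4.8]
gripper_width: 0.0499
gripper_force: 45.0
```

```bash
python3 -c "
from h import *
rd(10)"
```

```text
t 15.8833 F [-0.05 -0.   -4.93] Mtool [ 0.03  -0.578 -0.012] sd [0.023 0.02  0.03 ] rot [180.    -5.4  -83.45] tcp [0.5384 0.4256 0.2707] w 0.0496 45.0
```

Request:
apply_moves([
  [0, 0, 0, 0, 0, -0.06, 0],
  [0, 0, 0, 0, 0, -0.06, 0],
  [0, 0, 0, 0, 0, 0, 0],
  [0, 0, 0, 0, 0, 0, 0],
  [0, 0, 0, 0, 0, 0, 0],
  [0, 0, 0, 0, 0, 0, 0],
  [0, 0, 0, 0, 0, 0, 0],
  [0, 0, 0, 0, 0, 0, 0],
  [0, 0, 0, 0, 0, 0, 0],
])

```text
time_s: 16.63
tcp_pos: [0.5382, 0.4259, 0.2703]
eef_rot: [180.0, 5.3, -83.4]
contact_force: [0.4, -0.0, -5.2]
gripper_width: 0.0499
gripper_force: 45.0
```

```bash
python3 -c "
from h import *
rd(10)"
```

```text
t 17.1333 F [-0.05  0.32 -4.9 ] Mtool [0.052 0.389 0.008] sd [0.037 0.026 0.018] rot [-180.      5.4   -83.46] tcp [0.5384 0.4255 0.2708] w 0.0494 45.0
```

Request:
apply_moves([
  [0, 0, 0, 0, 0, 0.06, 0],
  [0, 0, 0, 0.03, 0, 0, 0],
  [0, 0, 0, 0.035, 0, 0, 0],
  [0, 0, 0, 0.03, 0, 0, 0],
  [0, 0, 0, 0.025, 0, 0, 0],
  [0, 0, 0, 0.015, 0, 0, 0],
  [0, 0, 0, 0.009, 0, 0, 0],
  [0, 0, 0, 0.005, 0, 0, 0],
  [0, 0, 0, 0, 0, 0, 0],
  [0, 0, 0, 0, 0, 0, 0],
])

```text
time_s: 17.97
tcp_pos: [0.5391, 0.4262, 0.123]
eef_rot: [-179.9, 0.1, -83.4]
contact_force: [-0.9, -0.9, -4.9]
gripper_width: 0.0495
gripper_force: 45.0
```

Request:
apply_moves([
  [0.8, 0, 0, 0, 0, 0, 0],
  [0.8, 0, 0, 0, 0, 0, 0],
  [0.8, 0, 0, 0, 0, 0, 0],
  [0.8, 0, 0, 0, 0, 0, 0],
])

```text
time_s: 18.3
tcp_pos: [0.539, 0.4261, 0.1229]
eef_rot: [-179.9, 0.1, -83.4]
contact_force: [0.5, -0.2, 0.1]
gripper_width: 0.0685
gripper_force: 0.0
```

```bash
python3 -c "
from h import *
s=get_state();print(s['tcp_pos'],s['eef_rot'],s['gripper_width'])
a=((.5384,.4256,.20),(180,0,-83.4));plan((.550,.3227,.20),(180,0,-83.4),4,a)"
```

```text
[0.53896311 0.42607274 0.12293801] [-1.79904695e+02  7.71744712e-02 -8.34434938e+01] 0.06847692175339053
4 x [0.0259, 0.0001, 0.0, 0.0, 0.0, 0.0] mm 25.88794362246642 deg 8.290985989617337e-17
```

Request:
apply_moves([
  [1, 0, 0, -0.02, 0, 0, 0],
  [1, 0, 0, -0.03, 0, 0, 0],
  [1, 0, 0, -0.03, 0, 0, 0],
  [1, 0.025, 0, 0, 0, 0, 0],
  [1, 0.026, 0, 0, 0, 0, 0],
  [1, 0.026, 0, 0, 0, 0, 0],
  [1, 0.026, 0, 0, 0, 0, 0],
  [1, 0, 0, 0, 0, 0, 0],
  [1, 0, 0, 0, 0, 0, 0],
])

```text
time_s: 19.05
tcp_pos: [0.5507, 0.3221, 0.2028]
eef_rot: [-179.9, 0.0, -83.6]
contact_force: [0.4, 0.2, 0.4]
gripper_width: 0.0874
gripper_force: 0.0
```

Run:
```python
from h import *
c=capture("wrist");P=pts(c);s=get_state();print(s["tcp_pos"],s["eef_rot"])
a=np.radians(6.63);ex=np.array([np.cos(a),np.sin(a)]);ey=np.array([-np.sin(a),np.cos(a)])
q=P[(P[...,2]>.131)&(P[...,2]<.145)&(abs(P[...,0]-(.5875-.11627*P[...,1]))<.02)&(P[...,1]>.1)&(P[...,1]<.38)]
h,e=np.histogram(q[:,:2]@ey,bins=np.arange(.09,.42,.003));ed=np.flatnonzero(np.diff((h>15).astype(int)));print([round(float(e[i+1]),3) for i in ed],"mid x res",np.median((q[:,0]-(.5875-.11627*q[:,1]))))
s=(P[...,2]>.118)&(P[...,2]<.130)&(np.hypot(P[...,0]-.47,P[...,1]-.262)<.026);print("knob",s.sum(),cv2.minAreaRect(P[s][:,:2].astype(np.float32)) if s.sum() else 0)
```

```text
[0.55062867 0.32302791 0.2025957 ] [-1.79926822e+02  4.91143997e-02 -8.35068133e+01]
[0.114, 0.192, 0.216, 0.3] mid x res 0.0006054330990619139
knob 927 ((0.4703589379787445, 0.26184144616127014), (0.03609079122543335, 0.013389800675213337), 7.790472030639648)
```

Request:
apply_moves([
  [1, 0, 0, 0.03, 0, 0, 0],
  [1, 0, 0, 0.03, 0, 0, 0],
  [1, 0, 0, 0.021, 0, 0, 0],
  [0, 0, 0, 0, 0, 0, 0],
  [0, 0, 0, 0, 0, 0, 0],
  [0, 0, 0, 0, 0, 0, 0],
  [0, 0, 0, 0, 0, 0, 0],
  [0, 0, 0, 0, 0, 0, 0],
  [0, 0, 0, 0, 0, 0, 0],
  [0, 0, 0, 0, 0, 0, 0],
  [0, 0, 0, 0, 0, 0, 0],
  [0, 0, 0, 0, 0, 0, 0],
], newtons=45)

```text
time_s: 20.1
tcp_pos: [0.5505, 0.3236, 0.1219]
eef_rot: [-179.9, 0.1, -83.4]
contact_force: [-2.6, 0.6, 6.1]
gripper_width: 0.0495
gripper_force: 45.0
```

Request:
apply_moves([
  [0, 0, 0, -0.01, 0, 0, 0],
  [0, 0, 0, -0.02, 0, 0, 0],
  [0, 0, 0, -0.03, 0, 0, 0],
  [0, 0, 0, -0.03, 0, 0, 0],
  [0, 0, 0, -0.03, 0, 0, 0],
  [0, 0, 0, -0.03, 0, 0, 0],
  [0, 0, 0, 0, 0, 0.06, 0],
  [0, 0, 0, 0, 0, 0, 0],
  [0, 0, 0, 0, 0, 0, 0],
  [0, 0, 0, 0, 0, 0, 0],
  [0, 0, 0, 0, 0, 0, 0],
  [0, 0, 0, 0, 0, 0, 0],
  [0, 0, 0, 0, 0, 0, 0],
  [0, 0, 0, 0, 0, 0, 0],
])

```text
time_s: 21.27
tcp_pos: [0.5502, 0.3229, 0.2706]
eef_rot: [180.0, -5.4, -83.5]
contact_force: [-0.3, -1.0, -5.3]
gripper_width: 0.0494
gripper_force: 45.0
```

```bash
python3 -c "
from h import *
rd(10)"
```

```text
t 21.7667 F [-0.06 -0.07 -5.77] Mtool [ 0.051 -0.572  0.007] sd [0.032 0.032 0.027] rot [-180.     -5.4   -83.45] tcp [0.5502 0.3233 0.2708] w 0.0494 45.0
```

Request:
apply_moves([
  [0, 0, 0, 0, 0, -0.06, 0],
  [0, 0, 0, 0, 0, -0.06, 0],
  [0, 0, 0, 0, 0, 0, 0],
  [0, 0, 0, 0, 0, 0, 0],
  [0, 0, 0, 0, 0, 0, 0],
  [0, 0, 0, 0, 0, 0, 0],
  [0, 0, 0, 0, 0, 0, 0],
  [0, 0, 0, 0, 0, 0, 0],
  [0, 0, 0, 0, 0, 0, 0],
])

```text
time_s: 22.52
tcp_pos: [0.5499, 0.3236, 0.2704]
eef_rot: [180.0, 5.4, -83.4]
contact_force: [-0.7, 0.9, -5.4]
gripper_width: 0.0494
gripper_force: 45.0
```

```bash
python3 -c "
from h import *
rd(10)"
```

```text
t 23.0167 F [ 0.08  0.01 -5.4 ] Mtool [0.046 0.411 0.003] sd [0.018 0.014 0.025] rot [-180.      5.4   -83.46] tcp [0.5502 0.3232 0.2708] w 0.0494 45.0
```

Request:
apply_moves([
  [0, 0, 0, 0, 0, -0.077, 0],
  [0, 0, 0, 0, 0, -0.077, 0],
  [0, 0, 0, 0, 0, -0.077, 0],
  [0, 0, 0, 0, 0, -0.017, 0],
  [0, 0, 0, 0, 0, 0, 0],
  [0, 0, 0, 0, 0, 0, 0],
  [0, 0, 0, 0, 0, 0, 0],
  [0, 0, 0, 0, 0, 0, 0],
  [0, 0, 0, 0, 0, 0, 0],
])

```text
time_s: 23.77
tcp_pos: [0.5497, 0.3241, 0.2707]
eef_rot: [180.0, 27.7, -83.4]
contact_force: [-0.2, -0.1, -5.3]
gripper_width: 0.0495
gripper_force: 45.0
```

```bash
python3 -c "
from h import *
rd(5)"
```

```text
t 24.0167 F [ 0.03  0.06 -5.79] Mtool [ 0.048  2.444 -0.009] sd [0.041 0.018 0.019] rot [180.    27.71 -83.41] tcp [0.5499 0.3236 0.2707] w 0.0495 45.0
```

Request:
apply_moves([
  [0, 0, 0, 0, 0, 0.077, 0],
  [0, 0, 0, 0, 0, 0.077, 0],
  [0, 0, 0, 0, 0, 0.077, 0],
  [0, 0, 0, 0, 0, 0.077, 0],
  [0, 0, 0, 0, 0, 0.077, 0],
  [0, 0, 0, 0, 0, 0.077, 0],
  [0, 0, 0, 0, 0, 0.077, 0],
  [0, 0, 0, 0, 0, 0.077, 0],
  [0, 0, 0, 0, 0, 0, 0],
  [0, 0, 0, 0, 0, 0, 0],
  [0, 0, 0, 0, 0, 0, 0],
  [0, 0, 0, 0, 0, 0, 0],
  [0, 0, 0, 0, 0, 0, 0],
  [0, 0, 0, 0, 0, 0, 0],
])

```text
time_s: 25.18
tcp_pos: [0.5505, 0.3226, 0.2719]
eef_rot: [-179.9, -27.6, -83.6]
contact_force: [0.4, 0.6, -5.8]
gripper_width: 0.0497
gripper_force: 45.0
```

```bash
python3 -c "
from h import *
rd(5)"
```

```text
t 25.4333 F [ 0.31 -0.13 -5.76] Mtool [ 0.035 -2.598  0.037] sd [0.031 0.02  0.024] rot [-179.97  -27.68  -83.5 ] tcp [0.5503 0.3229 0.2711] w 0.0492 45.0
```

Request:
apply_moves([
  [0, 0, 0, 0, 0, -0.077, 0],
  [0, 0, 0, 0, 0, -0.077, 0],
  [0, 0, 0, 0, 0, -0.077, 0],
  [0, 0, 0, 0, 0, -0.017, 0],
  [0, 0, 0, 0, 0, 0, 0],
  [0, 0, 0, 0, 0, 0, 0],
  [0, 0, 0, 0, 0, 0, 0],
  [0, 0, 0, 0, 0, 0, 0],
])

```text
time_s: 26.1
tcp_pos: [0.5497, 0.3237, 0.2695]
eef_rot: [179.9, -5.6, -83.4]
contact_force: [0.5, 0.3, -6.0]
gripper_width: 0.0496
gripper_force: 45.0
```

```bash
python3 -c "
from h import *
rd(16)"
```

```text
t 26.9 F [-0.08  0.05 -5.82] Mtool [ 0.048 -0.558 -0.003] sd [0.02  0.032 0.028] rot [-179.99   -5.4   -83.46] tcp [0.5502 0.3232 0.2708] w 0.0497 45.0
```

Request:
apply_moves([
  [0, 0, 0, 0, 0, -0.06, 0],
  [0, 0, 0, 0, 0, -0.06, 0],
  [0, 0, 0, 0, 0, 0, 0],
  [0, 0, 0, 0, 0, 0, 0],
  [0, 0, 0, 0, 0, 0, 0],
  [0, 0, 0, 0, 0, 0, 0],
  [0, 0, 0, 0, 0, 0, 0],
  [0, 0, 0, 0, 0, 0, 0],
  [0, 0, 0, 0, 0, 0, 0],
])

```text
time_s: 27.65
tcp_pos: [0.5499, 0.3236, 0.2704]
eef_rot: [180.0, 5.4, -83.4]
contact_force: [-0.2, 0.3, -5.8]
gripper_width: 0.0494
gripper_force: 45.0
```

```bash
python3 -c "
from h import *
rd(16)"
```

```text
t 28.45 F [-0.11  0.15 -5.95] Mtool [ 0.059  0.392 -0.009] sd [0.034 0.036 0.04 ] rot [180.     5.4  -83.46] tcp [0.5501 0.3232 0.2708] w 0.0497 45.0
```

Request:
apply_moves([
  [0, 0, 0, 0, 0, 0.024, 0],
  [0, 0, 0, 0, 0, 0.024, 0],
  [0, 0, 0, 0, 0, 0, 0],
  [0, 0, 0, 0, 0, 0, 0],
  [0, 0, 0, 0, 0, 0, 0],
  [0, 0, 0, 0, 0, 0, 0],
  [0, 0, 0, 0, 0, 0, 0],
  [0, 0, 0, 0, 0, 0, 0],
])

```text
time_s: 29.12
tcp_pos: [0.5503, 0.323, 0.271]
eef_rot: [-180.0, 1.1, -83.5]
contact_force: [-0.4, 0.2, -6.3]
gripper_width: 0.0496
gripper_force: 45.0
```

```bash
python3 -c "
from h import *
rd(16)"
```

```text
t 29.9167 F [ 0.06  0.   -5.92] Mtool [ 0.045 -0.005 -0.002] sd [0.026 0.031 0.02 ] rot [180.     1.08 -83.46] tcp [0.5502 0.3232 0.2707] w 0.0498 45.0
```

Request:
apply_moves([
  [0, 0, 0, 0, 0, 0.072, 0],
  [0, 0, 0, 0, 0, 0.072, 0],
  [0, 0, 0, 0, 0, 0, 0],
  [0, 0, 0, 0, 0, 0, 0],
  [0, 0, 0, 0, 0, 0, 0],
  [0, 0, 0, 0, 0, 0, 0],
  [0, 0, 0, 0, 0, -0.06, 0],
  [0, 0, 0, 0, 0, -0.06, 0],
  [0, 0, 0, 0, 0, 0, 0],
  [0, 0, 0, 0, 0, 0, 0],
  [0, 0, 0, 0, 0, 0, 0],
  [0, 0, 0, 0, 0, 0, 0],
  [0, 0, 0, 0, 0, 0, 0],
])

```text
time_s: 31.0
tcp_pos: [0.5499, 0.3234, 0.2703]
eef_rot: [180.0, -1.1, -83.4]
contact_force: [0.1, 0.7, -5.4]
gripper_width: 0.0498
gripper_force: 45.0
```

```bash
python3 -c "
from h import *
rd(16)"
```

```text
t 31.8 F [-0.05 -0.28 -5.64] Mtool [ 0.045 -0.161  0.   ] sd [0.02  0.024 0.035] rot [180.    -1.08 -83.46] tcp [0.5502 0.3232 0.2708] w 0.0493 45.0
```

Request:
apply_moves([
  [0, 0, 0, 0, 0, 0.048, 0],
  [0, 0, 0, 0, 0, 0, 0],
  [0, 0, 0, 0, 0, 0, 0],
  [0, 0, 0, 0, 0, 0, 0],
  [0, 0, 0, 0, 0, 0, 0],
  [0, 0, 0, 0, 0, 0, 0],
  [0, 0, 0, 0, 0, 0, 0],
  [0, 0, 0, 0, 0, 0, 0],
])

```text
time_s: 32.47
tcp_pos: [0.5503, 0.323, 0.271]
eef_rot: [-180.0, -5.4, -83.5]
contact_force: [0.4, 0.6, -6.3]
gripper_width: 0.0496
gripper_force: 45.0
```

```bash
python3 -c "
from h import *
rd(14)"
```

```text
t 33.1667 F [ 0.22  0.24 -6.04] Mtool [ 0.061 -0.559 -0.006] sd [0.027 0.03  0.029] rot [180.    -5.4  -83.45] tcp [0.5502 0.3232 0.2708] w 0.0495 45.0
```

Request:
apply_moves([
  [0, 0, 0, 0, 0, -0.06, 0],
  [0, 0, 0, 0, 0, -0.06, 0],
  [0, 0, 0, 0, 0, 0, 0],
  [0, 0, 0, 0, 0, 0, 0],
  [0, 0, 0, 0, 0, 0, 0],
  [0, 0, 0, 0, 0, 0, 0],
  [0, 0, 0, 0, 0, 0, 0],
  [0, 0, 0, 0, 0, 0, 0],
  [0, 0, 0, 0, 0, 0, 0],
])

```text
time_s: 33.92
tcp_pos: [0.55, 0.3236, 0.2704]
eef_rot: [180.0, 5.4, -83.4]
contact_force: [-0.0, -0.8, -6.5]
gripper_width: 0.0497
gripper_force: 45.0
```

```bash
python3 -c "
from h import *
rd(14)
d=capture('side');Q=pts(d);save(d,'s2')
m=np.zeros(Q.shape[:2],bool);m[168:206,308:352]=1
for lo in(.045,.05,.055,.06):
  s=m&(Q[...,2]>lo)&(Q[...,2]<.075);print(lo,s.sum(),cv2.minEnclosingCircle(Q[s][:,:2].astype(np.float32)),Q[s].min(0),Q[s].max(0))
"
```

```text
t 34.6167 F [ 0.29 -0.19 -5.76] Mtool [ 0.043  0.407 -0.001] sd [0.033 0.022 0.024] rot [180.     5.4  -83.46] tcp [0.5502 0.3231 0.2708] w 0.0497 45.0
0.045 301 ((0.4371482729911804, -0.08574602752923965), 0.05573979392647743) [ 0.38605174 -0.14074123  0.04507842] [ 0.487742   -0.03011625  0.06964843]
0.05 236 ((0.4371482729911804, -0.08574602752923965), 0.05573979392647743) [ 0.38605174 -0.14074123  0.05001015] [ 0.487742   -0.03011625  0.06964843]
0.055 174 ((0.4371482729911804, -0.08574602752923965), 0.05573979392647743) [ 0.38605174 -0.14074123  0.05504415] [ 0.487742   -0.03011625  0.06964843]
0.06 102 ((0.4371482729911804, -0.08574602752923965), 0.05573979392647743) [ 0.38605174 -0.14074123  0.0601142 ] [ 0.487742   -0.03011625  0.06964843]
```

Request:
apply_moves([
  [0, 0, 0, 0, 0, 0.06, 0],
  [0, 0.012, 0.005, 0, 0, 0, 0],
  [0, 0.0254, 0.0103, 0, 0, 0, 0],
  [0, 0.0254, 0.0103, 0, 0, 0, 0],
  [0, 0.0254, 0.0103, 0, 0, 0, 0],
  [0, 0.0254, 0.0103, 0, 0, 0, 0],
  [0, 0.0254, 0.0103, 0, 0, 0, 0],
  [0, 0.0254, 0.0103, 0, 0, 0, 0],
  [0, 0.0254, 0.0103, 0, 0, 0, 0],
  [0, 0.0254, 0.0103, 0, 0, 0, 0],
  [0, 0.0254, 0.0103, 0, 0, 0, 0],
  [0, 0.0254, 0.0103, 0, 0, 0, 0],
  [0, 0.0254, 0.0103, 0, 0, 0, 0],
  [0, 0.0254, 0.0103, 0, 0, 0, 0],
  [0, 0.0254, 0.0103, 0, 0, 0, 0],
  [0, 0.0254, 0.0103, 0, 0, 0, 0],
  [0, 0.016, 0.0064, 0, 0, 0, 0],
  [0, 0.0096, 0.0033, 0, 0, 0, 0],
  [0, 0, 0, 0, 0, 0, 0],
])

```text
time_s: 36.25
tcp_pos: [0.4365, -0.0869, 0.2711]
eef_rot: [-180.0, 0.0, -83.6]
contact_force: [-0.6, 0.3, -4.9]
gripper_width: 0.0496
gripper_force: 45.0
```

Request:
apply_moves([
  [0, 0, 0, 0.015, 0, 0, 0],
  [0, 0, 0, 0.02, 0, 0, 0],
  [0, 0, 0, 0.02, 0, 0, 0],
  [0, 0, 0, 0.015, 0, 0, 0],
  [0, 0, 0, 0, 0, 0, 0],
  [0, 0, 0, 0, 0, 0, 0],
  [0, 0, 0, 0, 0, 0, 0],
  [0, 0, 0, 0, 0, 0, 0],
  [0, 0, 0, 0, 0, 0, 0],
  [0, 0, 0, 0, 0, 0, 0],
  [0, 0, 0, 0, 0, 0, 0],
  [0, 0, 0, 0, 0, 0, 0],
])

```text
time_s: 37.25
tcp_pos: [0.4372, -0.0855, 0.201]
eef_rot: [-180.0, 0.0, -83.5]
contact_force: [1.3, 0.5, -5.7]
gripper_width: 0.0495
gripper_force: 45.0
```

Run:
```python
from h import *
d=capture('side');save(d,'s3');c=capture('wrist');P=pts(c);save(c,'w3')
g=np.vstack([cv2.resize(cv2.imread('pics/s3.png')[90:350,200:460],(520,520))[:290],cv2.resize(cv2.imread('pics/w3.png'),(520,300))]);cv2.imwrite('pics/fin.png',g)
print(get_state()["tcp_pos"],get_state()["eef_rot"],get_state()["gripper_force"])
a=np.radians(6.63);ey=np.array([-np.sin(a),np.cos(a)]);Q=pts(d)
for n,X in(("side",Q),("wrist",P)):
  q=X[(X[...,2]>.128)&(X[...,2]<.145)&(abs(X[...,0]-(.5875-.11627*X[...,1]))<.024)&(X[...,1]>.1)&(X[...,1]<.5)]
  h,e=np.histogram(q[:,:2]@ey,bins=np.arange(.08,.42,.006));print(n,[(round(float(b),3),int(k)) for b,k in zip(e,h) if k])
```

```text
[ 0.43710537 -0.08555048  0.20087433] [-1.79988418e+02  2.95912710e-03 -8.34618479e+01] 44.98639404773712
side [(0.11, 8), (0.116, 14), (0.122, 15), (0.128, 18), (0.134, 10), (0.14, 14), (0.146, 13), (0.152, 16), (0.158, 23), (0.164, 12), (0.17, 14), (0.176, 13), (0.182, 19), (0.188, 33), (0.194, 3), (0.32, 10), (0.326, 23), (0.332, 21), (0.338, 22), (0.344, 30), (0.35, 19), (0.356, 23), (0.362, 27), (0.368, 24), (0.374, 32), (0.38, 18), (0.386, 25), (0.392, 28), (0.398, 49), (0.404, 2)]
wrist []
```

View pics/fin.png

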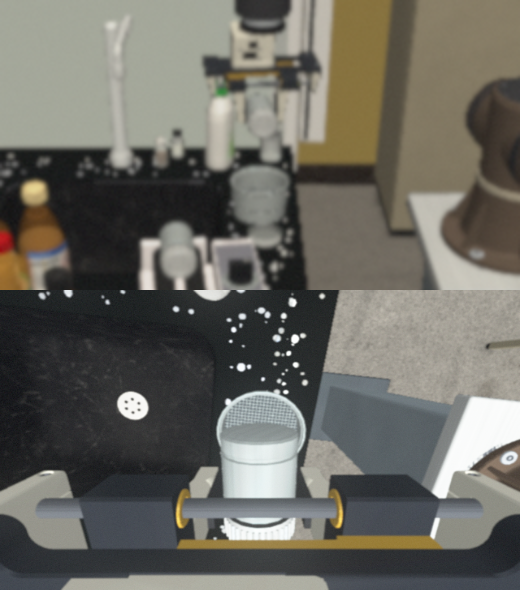

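The final view shows the jar held level over the sieve: jar about (260,115) above the sieve at (258,195) in the upper half. The two other jars are still lying in the groove. Handing in.

```bash
python3 -c "
from plant import close_job
print(close_job())"
```

```text
the job is handed in; nothing more can be done
None
```

The job is handed in: the timer is back at its stop, and the middle jar is held level and still over the sieve at about the meant height. I picked it because its weight shifted when rocked. The left jar stayed quiet and was laid back. I never lifted or tested the right jar, and no result came back.

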